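# Set and clamp the lathe tool rest

### The job

Get the wood lathe ready for turning: push the long arm of the tool rest round until the rest stands parallel to the wooden blank, then push its clamp lever away from you (away from the robot) as far as it goes, to lock it. Only push with the fingertips: do not lift the rest out of its holder, and leave the loose tools and other things lying around where they are.

Things in the scene. Friction and masses are not known exactly. Their poses are not given: they have to be found in the camera images.
- lathe: White fixed bench lathe. Origin on the bench under the spindle axis; y runs along the spindle to the headstock, x away from the robot. Bed top at z = 90 mm. Round wooden blank, 40 mm thick, on the spindle axis at z = 210 mm from y = -160 to 260 mm. Headstock box from y = 305 mm, 290 mm high; tailstock y = -160 to -430 mm, 265 mm high, its 120 mm wide body beyond y = -240 mm.
- banjo: White fixed carrier across the lathe bed that holds tool rest and clamp lever, parallel to the lathe's frame. Origin on the bed top (z = 90 mm) straight under the spindle axis. The rest's post stands at x = -65 mm, the clamp lever's pivot at x = -140 mm of this frame (towards the robot).
- rest (a joint): Turn of the tool rest about its upright post, rad. 0 = parallel to the blank, long arm pointing to the headstock (lathe +y); positive = anticlockwise from above, long arm swung out towards the robot. Range -0.2 to 1.9; starts at 0.6 to 1.3. Friction about 0.25 N m (2 N at 120 mm); stays where left.
- rest_post (a joint): Lift of the rest's post out of the carrier, m; 0 = seated. Only its weight (about 0.8 kg) keeps it down.
- rest_pivot (a point): Point on the post axis at mid-height of the dark steel rest bar (194 mm above the bench). The bar is 14 mm thick and 32 mm high, and reaches 15 mm to one side of the axis (short tail) and 170 mm to the other (long arm).
- rest_tip (a point): End of the rest's long arm, on its centre line at mid-height, 170 mm from rest_pivot.
- clamp (a joint): Turn of the clamp lever about its upright pivot, rad: 0 = loose, 1.05 = locked, against its stop; grows anticlockwise from above. At 0 the lever points to the tailstock and 30 degrees towards the robot, at 1.05 to the tailstock and 30 degrees away from the robot. Starts at 0 to 0.25. Friction about 0.25 N m; stays where left.
- clamp_pivot (a point): Point on the clamp lever's pivot axis at the height of the lever's centre line, 154 mm above the bench. A hub of 15 mm radius, 32 mm thick, surrounds it.
- clamp_tip (a point): Outer end of the clamp lever's centre line, 120 mm from clamp_pivot. The lever is level; its inner 60 mm is a 12 mm thick steel rod, its outer 60 mm a black round grip 18 mm thick.
- gouge_long: loose turning gouge, wooden handle and steel blade, 370 mm long, lying on the bench; bystander, to be left alone. Origin near the middle of the tool, at its underside.
- gouge_short: loose turning gouge, 310 mm long, lying on the bench; bystander, to be left alone. Origin near the middle of the tool, at its underside.
- bowl: loose wooden bowl, 130 mm across, 50 mm high, on the bench; bystander, to be left alone. Origin at the middle of its underside.
- wax_tin: loose round aluminium tin, 56 mm across, 34 mm high, standing on the lathe bed below the blank; bystander, to be left alone. Origin at the middle of its underside.
- mallet: loose wooden mallet lying on the bench; bystander, to be left alone. Origin at the middle of its underside.
- offcut: loose wooden block 60 x 110 x 45 mm on the bench; bystander, to be left alone. Origin at the middle of its underside.
- oil_bottle: loose amber bottle, 60 mm across, 150 mm high, standing on the bench; bystander, to be left alone. Origin at the middle of its underside.

How it is judged:
On the way, in this order (a step that is already met when the one before it is completed fails the run):
1. the tool rest is parallel to the blank (value of joint rest between -0.1 and 0.1 rad), for 0.2 s.
2. the clamp lever is pushed to its stop (value of joint clamp above 0.97 rad), for 0.2 s.
At the end, for the whole second after the job is handed in: The tool rest is parallel to the blank within 0.1 rad (about 6 degrees), seated and at rest, and the clamp lever is within 0.08 rad of its stop (all of step 1 and value of joint clamp above 0.97 rad and value of joint rest_post below 0.004 m and velocity of joint rest between -0.05 and 0.05 rad/s); the robot touches nothing.
It fails at once if the tool rest is lifted more than 10 mm (value of joint rest_post above 0.01 m).
It fails at once if a loose bystander is moved more than 25 mm (distance of any of gouge_long, gouge_short, bowl, wax_tin, mallet, offcut, oil_bottle from where it was at the start of the episode above 0.025 m).
It also fails if it takes over 58 s, if anything falls off the work surface, if the arm or the gripper's body presses on something with over 40 N, if the wrist force passes 120 N, or if a joint passes its speed limit or range.

### The arm

A 6-joint arm with a two-finger parallel gripper is mounted at the origin on the work surface. World frame = base frame: x ahead of the robot, y to its left, z up, the work surface at z = 0. Lengths are in m, angles in rad, forces in N, time in s.
With the tool pointing down it reaches from about 0.25 to 0.775 m from the base axis. Payload 4 kg.
Tool frame: the origin (TCP) lies midway between the tips of the shut fingers; the grasp point (between the pads) lies 19 mm behind it (grip_point_offset is the distance from the TCP to the grasp point, in m); z points along the fingers, y is the line along which they close (so a half turn about z gives the same grasp; the last joint's range is limited). The gripper opens to 94 mm and grips with 3 to 60 N. Pads are 16 mm wide; open, the fingers measure 119 mm over their backs; the gripper's body (75 mm by 177 mm) begins 78 mm behind the grasp point.
Start: joints at [-1.398, 0.087, 1.371, -0, 1.684, -0.103], TCP at [0.15, -0.529, 0.206] pointing down, gripper open.
Joint ranges: [-3.1, 3.1], [-0.76, 2.03], [0.27, 2.55], [-1.08, 4.22], [0.17, 2.65], [-2.57, 2.57]. Speed limits (rad/s): [2.79, 2.79, 3.14, 3.14, 3.14, 3.14].

### API

Orientations are given as [roll, pitch, yaw] about the fixed x, y, z axes, in that order (R = Rz(yaw) Ry(pitch) Rx(roll)).
In Python, from bench import * gives the robot as it stands.
- The arm moves only by the tool carry_out, never from a script. Its argument "commands" is a list of rows, each a list of 6 numbers: the shift along the tool's x, y, z in m, then the turn, a rotation vector about the tool's x, y, z in rad. In form: [[tx, ty, tz, rx, ry, rz], ...]. A call has exactly 5 rows; each row is the pose to reach, as a shift and turn from the pose commanded when the call began, along the tool's axes at that moment; what a row does not reach only later rows make up. A row lasts 1/10 s, in which the tool goes at most 50 mm and 8.59 degrees, less where a joint would pass 70% of its speed; a pose out of reach is approached as far as the arm can. A call with a gripper value outside its range is refused whole. "jaw" is the opening, from 0 (shut) to 1 (fully open), set as the call begins (left out, the last holds). The fingers move at their own pace and stop on an object; the grip force is fixed at half the most. Time passes only in rows, so rows that repeat a pose let the fingers close, or fill a call up. It gives the time, the measured TCP pose, the force, the opening and the grip force at its end, in the units of the state.
- get_obs(): the state, without advancing time (a new reading comes with each control period).
- snapshot(name): name is "scene" or "top"; returns a dict with "img" (480x640x3 uint8, red, green, blue), "range_z" (480x640 float32, m along the optical axis (not along the pixel's ray), 0 where there is no reading), "fx", "fy", "cx", "cy" (pixels), "R" (3x3) and "t" (3): a world point X has camera coordinates R X + t. Camera axes: x right, y down, z forward; pixel columns grow to the right and rows downward; lengths in m; the calibration is good to about 2 mm. A picture is of the moment at which its call begins.
- close_job(): hands the job in; it is judged then, once.
The state is a dict: "time": time; "joint_positions": joint angles; "qvel": joint speeds; "joint_torque": joint torques, N m; "tool_pos": TCP position; "ee_rot": TCP orientation; "wrist_force": force on the tool from outside, world axes, zero at the start; "wrist_torque": the same for the moment, N m; "width": finger opening in m; "finger_force": force on a finger pad.
Only numpy, scipy, OpenCV 4.12 (cv2) and the standard library are available. Lean on these libraries where they do the work, as an engineer would, in place of code of your own. Each camera call takes 0.05 s, during which the arm holds its last target. There are 200 camera calls.

## Working session

There is one attempt and no reset: what is moved stays moved. The work goes in short steps, Python scripts to look and compute and a tool call to move; the robot and the scene stay as the last step left them, time stands still between calls to the robot, and variables do not carry over. Pictures are saved under pics/ and viewed, at most 10 in all, crops included, and the job is handed in when it is done.

Besides the shell and the picture viewer there is one more tool, called after ">>>" as name([rows], argument=value, ...), one row to a line, values as JSON. carry_out: Moves the arm, as the interface text tells. Its arguments: {"type":"object","properties":{"commands":{"type":"array","items":{"type":"array","items":{"type":"number"}}},"jaw":{"type":"number"}},"required":["commands"]}

```bash
mkdir -p pics
python3 - <<'E'
from bench import *
import cv2,numpy as np
o=get_obs();print(o['time'],o['tool_pos'],o['ee_rot'])
for n in ("scene","top"):
    s=snapshot(n);cv2.imwrite(f"pics/{n}0.png",s["img"][:,:,::-1]);np.savez(f"{n}0.npz",**s)
    print(n,s['fx'],s['cx'],s['cy'],s['R'],s['t'],-s['R'].T@s['t'])
E
```

```text
0.0 [ 0.14968501 -0.5286751   0.20432547] [-3.13941339e+00 -2.07135195e-04  2.75811835e-01]
scene 600.4327719022456 327.422565403098 237.95813715839927 [[ 0.06491943  0.99782024  0.01184182]
 [ 0.77909593 -0.04326679 -0.62540988]
 [-0.62353429  0.04982717 -0.78020654]] [ 0.06059171 -0.28570441  1.82577213] [ 1.35708909 -0.1637942   1.24507948]
top 523.7361664505366 315.62390578775415 230.48183685188752 [[-0.00154935 -0.99999003  0.00418913]
 [-0.99612153  0.00117479 -0.08798021]
 [ 0.08797441 -0.00430919 -0.99611341]] [-0.08356688  0.48138028  1.3456555 ] [ 0.36100054 -0.07833288  1.3831275 ]
```

View pics/scene0.png

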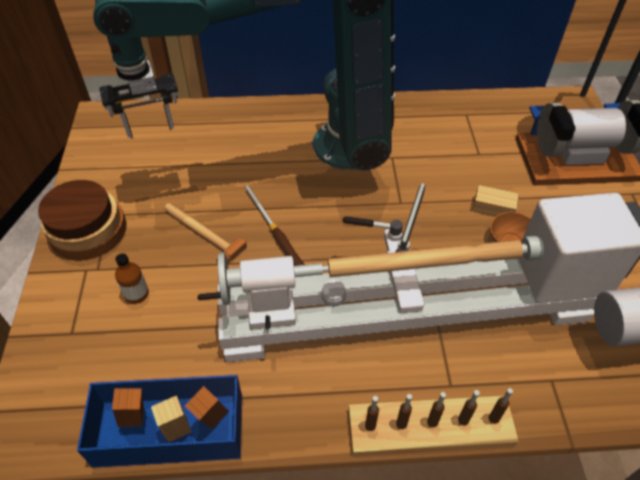

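View pics/top0.png

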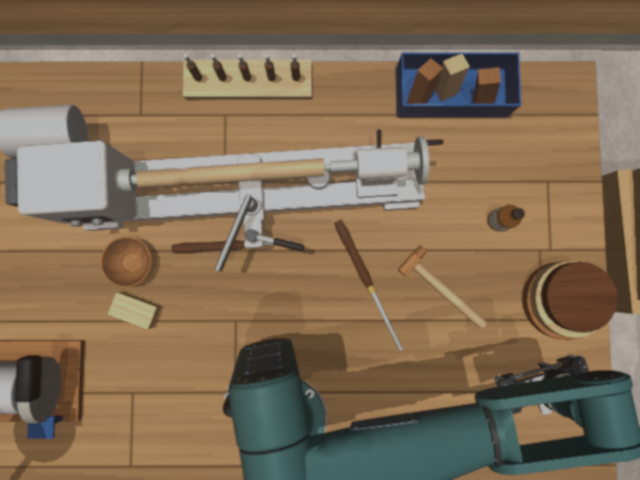

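Both views show the same layout. In the top view the rest bar runs from about (252,200) to its tip at (219,268). The clamp lever runs from its hub near (252,238) to its tip at (302,248). The blank runs from (137,181) to (325,166). A gouge lies under the lever, and the bowl is at (127,262).

```bash
cat > h.py <<'E'
import numpy as np
def cloud(s):
    v,u=np.mgrid[0:480,0:640]; z=s['range_z']
    c=np.stack([(u-s['cx'])/s['fx']*z,(v-s['cy'])/s['fy']*z,z],-1)
    return (c-s['t'])@s['R']
def ray(s,u,v,h):
    d=s['R'].T@np.array([(u-s['cx'])/s['fx'],(v-s['cy'])/s['fy'],1]);c=-s['R'].T@s['t']
    return c+d*(h-c[2])/d[2]
def line(p):
    m=p.mean(0);w=np.linalg.svd(p-m,full_matrices=False)[2][0];t=(p-m)@w
    return m+w*t.min(),m+w*t.max(),np.degrees(np.arctan2(w[1],w[0]))
E
python3 - <<'E'
from h import *
np.set_printoptions(precision=4,suppress=True)
s=dict(np.load('top0.npz'));P=cloud(s);img=s['img'].astype(int)
def box(a,b,c,d,lo,hi,f=None):
    q=P[b:d,a:c].reshape(-1,3);m=(q[:,2]>lo)&(q[:,2]<hi);return q[m]
q=box(205,185,275,285,.19,.225);print('rest',len(q),*line(q[:,:2]),q[:,2].mean())
q=box(150,150,320,195,.222,.24);print('blank',len(q),*line(q[:,:2]))
q=box(262,225,315,260,.14,.175);print('clamp',len(q),*line(q[:,:2]),q[:,2].mean())
for n,(u,v,h) in dict(restend=(252,200,.21),tip=(219,268,.21),hub=(252,238,.17),ctip=(302,248,.158),b1=(137,181,.22),b2=(325,166,.22),bowl=(127,262,.05),tail=(360,165,.2)).items(): print(n,ray(s,u,v,h),P[v,u])
s=dict(np.load('scene0.npz'))
for n,(u,v,h) in dict(resttip=(422,185,.2),ctip=(345,220,.154),hub=(396,226,.17)).items(): print(n,ray(s,u,v,h))
E
```

```text
rest 602 [0.5468 0.0667] [0.3754 0.137 ] 157.68037071061505 0.20905693548918483
blank 2231 [0.5835 0.2871] [ 0.6085 -0.0921] -86.22644545146478
clamp 295 [0.4523 0.043 ] [ 0.4279 -0.0561] -103.81845022335064 0.15994142884233178
restend [0.5339 0.0602 0.21  ] [0.538  0.0635 0.1819]
tip [0.3808 0.1325 0.21  ] [0.3807 0.1322 0.2115]
hub [0.4508 0.0641 0.17  ] [0.4512 0.0647 0.1649]
ctip [ 0.4281 -0.0517  0.158 ] [ 0.4279 -0.0518  0.1616]
b1 [0.5757 0.3175 0.22  ] [0.5739 0.3141 0.23  ]
b2 [ 0.6096 -0.1047  0.22  ] [ 0.361  -0.0783  1.3831]
bowl [0.399  0.3948 0.05  ] [0.4003 0.4115 0.0028]
tail [ 0.6162 -0.1855  0.2   ] [ 0.6071 -0.1817  0.2422]
resttip [0.3715 0.1409 0.2   ]
ctip [ 0.4326 -0.0486  0.154 ]
hub [0.4711 0.0672 0.17  ]
```

>>> carry_out([
  [0.028,-0.035,-0.01,0,0,0.05],
  [0.056,-0.07,-0.02,0,0,0.1],
  [0.084,-0.105,-0.03,0,0,0.15],
  [0.112,-0.14,-0.03,0,0,0.2],
  [0.14,-0.175,-0.03,0,0,0.21],
], jaw=0)

```text
time: 0.6
tool_pos: [0.2371, -0.3211, 0.2354]
ee_rot: [3.141, -0.0, 0.064]
wrist_force: [1.7, -0.4, -0.1]
width: 0.0569
finger_force: 0.0
```

>>> carry_out([
  [0.02,-0.04,0,0,0,0],
  [0.04,-0.08,0,0,0,0],
  [0.06,-0.12,0,0,0,0],
  [0.08,-0.16,0,0,0,0],
  [0.1,-0.2,0,0,0,0],
])

```text
time: 1.1
tool_pos: [0.3235, -0.1148, 0.2352]
ee_rot: [3.141, -0.0, 0.065]
wrist_force: [0.8, -0.5, -0.3]
width: 0.0175
finger_force: 0.0
```

>>> carry_out([
  [0.024,-0.04,0,0,0,0],
  [0.048,-0.08,0,0,0,0],
  [0.071,-0.12,0,0,0,0],
  [0.093,-0.16,0,0,0,0],
  [0.093,-0.187,0,0,0,0],
])

```text
time: 1.6
tool_pos: [0.4047, 0.0789, 0.2344]
ee_rot: [-3.141, 0.002, 0.069]
wrist_force: [-0.6, 0.1, -0.2]
width: 0.0007
finger_force: 0.0
```

>>> carry_out([
  [0,0,0.02,0,0,0],
  [0,0,0.04,0,0,0],
  [0,0,0.047,0,0,0],
  [0.004,-0.008,0.047,0,0,0],
  [0.008,-0.014,0.047,0,0,0],
])

```text
time: 2.1
tool_pos: [0.4116, 0.091, 0.1891]
ee_rot: [-3.141, -0.001, 0.065]
wrist_force: [0.2, -0.5, -0.4]
width: 0.0009
finger_force: 0.0
```

>>> carry_out([
  [0.002,-0.008,0,0,0,0],
  [0.005,-0.016,0,0,0,0],
  [0.009,-0.024,0,0,0,0],
  [0.013,-0.032,0,0,0,0],
  [0.0165,-0.038,0,0,0,0],
])

```text
time: 2.6
tool_pos: [0.4253, 0.1302, 0.1886]
ee_rot: [3.141, -0.0, 0.066]
wrist_force: [0.1, -2.5, 1.1]
width: 0.0006
finger_force: 1.1
```

>>> carry_out([
  [0.007,-0.009,0,0,0,0],
  [0.015,-0.018,0,0,0,0],
  [0.024,-0.026,0,0,0,0],
  [0.034,-0.033,0,0,0,0],
  [0.044,-0.039,0,0,0,0],
])

```text
time: 3.1
tool_pos: [0.4669, 0.1722, 0.1881]
ee_rot: [3.142, 0.001, 0.066]
wrist_force: [-0.9, -2.2, 0.3]
width: 0.0005
finger_force: 1.1
```

>>> carry_out([
  [0.008,-0.004,0,0,0,0],
  [0.017,-0.007,0,0,0,0],
  [0.026,-0.009,0,0,0,0],
  [0.032,-0.011,0,0,0,0],
  [0.032,-0.011,0,0,0,0],
])

```text
time: 3.6
tool_pos: [0.4986, 0.185, 0.1883]
ee_rot: [-3.141, -0.001, 0.066]
wrist_force: [0.0, -0.3, -0.2]
width: 0.0002
finger_force: 0.0
```

Run:
```python
from bench import *
from h import *
import cv2
np.set_printoptions(precision=4,suppress=True)
s=snapshot("top");P=cloud(s);cv2.imwrite("pics/t1.png",cv2.resize(s["img"][130:290,130:350,::-1],None,fx=3,fy=3))
q=P[130:290,130:350].reshape(-1,3)
L=np.array([.998,.066]);x=(q[:,:2]-[.531,.0715])@L;y=(q[:,:2]-[.531,.0715])@[-.066,.998]
m=(q[:,2]>.2)&(q[:,2]<.216)&(x<.04)&(x>-.15)&(y<.175)&(y>-.02)
print(m.sum(),line(np.c_[x,y][m])); 
for a in range(0,170,20):
    k=m&(y>a)&(y<=a+20) if 0 else m&(y>a/1000)&(y<=a/1000+.02); print(a,k.sum(),x[k].mean() if k.any() else 0)
print(get_obs()['tool_pos'])
```

```text
241 (array([-0.0088,  0.1056]), array([ 0.0033, -0.0127]), np.float64(-84.1599820583688))
0 54 0.000765594905438452
20 59 -0.0010350214152448373
40 6 -0.001590865681775662
60 7 -0.005563552421818093
80 58 -0.006540274526826406
100 18 -0.010338558568887967
120 0 0
140 0 0
160 0 0
[0.4983 0.185  0.1885]
```

View pics/t1.png

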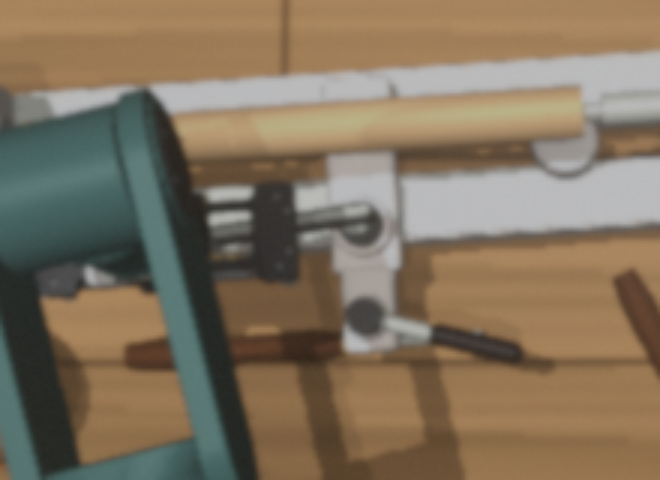

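The picture shows the arm over the rest, with the bar running from (365,220) towards (300,225). The bar is still turned by about +0.09 rad, so I'll push about 10 mm more, then back off and check.

>>> carry_out([
  [0.003,0,0,0,0,0],
  [0.006,0,0,0,0,0],
  [0.01,0,0,0,0,0],
  [0.01,0,0,0,0,0],
  [0.01,0,0,0,0,0],
])

```text
time: 4.15
tool_pos: [0.5079, 0.185, 0.1885]
ee_rot: [3.141, -0.001, 0.066]
wrist_force: [-0.9, 0.8, -0.4]
width: 0.0008
finger_force: 0.3
```

>>> carry_out([
  [-0.02,0,0,0,0,0],
  [-0.05,0.0,0,0,0,0],
  [-0.08,0.0,-0.03,0,0,0],
  [-0.12,0.03,-0.06,0,0,0],
  [-0.15,0.07,-0.06,0,0,0],
])

```text
time: 4.65
tool_pos: [0.367, 0.1113, 0.2517]
ee_rot: [3.141, -0.008, 0.069]
wrist_force: [0.6, -1.2, 1.3]
width: 0.0005
finger_force: 0.0
```

>>> carry_out([
  [-0.01,0.045,0,0,0,0],
  [-0.02,0.09,0,0,0,0],
  [-0.03,0.135,0,0,0,0],
  [-0.04,0.18,0,0,0,0],
  [-0.04,0.22,0,0,0,0],
])

```text
time: 5.15
tool_pos: [0.3402, -0.1135, 0.2488]
ee_rot: [3.139, -0.003, 0.064]
wrist_force: [1.1, 0.2, 0.4]
width: 0.0007
finger_force: 0.0
```

Run:
```python
from bench import *
from h import *
import cv2
np.set_printoptions(precision=4,suppress=True)
s=snapshot("top");P=cloud(s);cv2.imwrite("pics/t2.png",cv2.resize(s["img"][130:330,130:390,::-1],None,fx=3,fy=3))
q=P[130:290,130:350].reshape(-1,3)
L=np.array([.998,.066]);x=(q[:,:2]-[.531,.0715])@L;y=(q[:,:2]-[.531,.0715])@[-.066,.998]
m=(q[:,2]>.2)&(q[:,2]<.216)&(x<.03)&(x>-.05)&(y<.185)&(y>-.02)
print(m.sum(),line(np.c_[x,y][m]))
m=(q[:,2]>.222)&(q[:,2]<.24)&(abs(x-.065)<.03)&(y>-.12)&(y<.23);print('blank',line(np.c_[x,y][m]))
q=P[225:260,262:315].reshape(-1,3);q=q[(q[:,2]>.14)&(q[:,2]<.175)];print('clamp',line(q[:,:2]))
print(get_obs()['tool_pos'])
```

```text
491 (array([ 0.002, -0.013]), array([-0.0017,  0.1711]), np.float64(91.12808773184167))
blank (array([ 0.0664, -0.1199]), array([0.0666, 0.23  ]), np.float64(89.97698525827008))
clamp (array([0.4524, 0.0433]), array([ 0.4279, -0.0562]), np.float64(-103.83930121038144))
[ 0.3406 -0.1187  0.248 ]
```

View pics/t2.png

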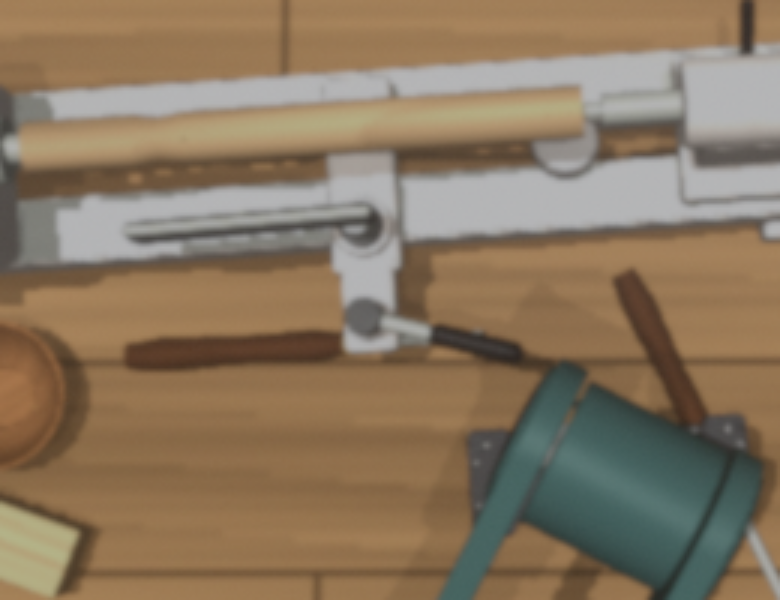

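The view is clear. The rest is at about +0.02 rad, and the lever, hub (365,317) to tip (518,352), hasn't moved. Next is the clamp.

>>> carry_out([
  [0.02,-0.035,0,0,0,0],
  [0.04,-0.07,0,0,0,0],
  [0.052,-0.092,0.02,0,0,0],
  [0.052,-0.092,0.06,0,0,0],
  [0.052,-0.092,0.098,0,0,0],
])

```text
time: 5.7
tool_pos: [0.388, -0.0154, 0.1495]
ee_rot: [3.14, -0.003, 0.068]
wrist_force: [0.1, 1.1, 0.3]
width: 0.0003
finger_force: 0.0
```

>>> carry_out([
  [0.01,0,0,0,0,0],
  [0.02,0,0,0,0,0],
  [0.028,0,0,0,0,0],
  [0.036,0.003,0,0,0,0],
  [0.044,0.006,0,0,0,0],
])

```text
time: 6.2
tool_pos: [0.4332, -0.019, 0.1526]
ee_rot: [3.141, -0.003, 0.066]
wrist_force: [-2.4, 1.1, 2.8]
width: 0.0005
finger_force: 1.7
```

>>> carry_out([
  [0.009,0.003,0,0,0,0],
  [0.018,0.005,0,0,0,0],
  [0.027,0.006,0,0,0,0],
  [0.036,0.006,0,0,0,0],
  [0.044,0.006,0,0,0,0],
])

```text
time: 6.7
tool_pos: [0.4758, -0.0218, 0.1496]
ee_rot: [-3.141, 0.001, 0.066]
wrist_force: [-4.2, 1.3, 1.3]
width: 0.0001
finger_force: 1.8
```

>>> carry_out([
  [0.004,0,0,0,0,0],
  [0.008,0,0,0,0,0],
  [0.012,0,0,0,0,0],
  [0.014,0,0,0,0,0],
  [0.016,0,0,0,0,0],
])

```text
time: 7.2
tool_pos: [0.4915, -0.021, 0.1499]
ee_rot: [3.141, 0.0, 0.066]
wrist_force: [-3.1, 0.9, -0.3]
width: 0.0005
finger_force: 1.4
```

>>> carry_out([
  [0.001,0,0,0,0,0],
  [0.002,0,0,0,0,0],
  [0.003,0,0,0,0,0],
  [0.004,0,0,0,0,0],
  [0.004,0,0,0,0,0],
])

```text
time: 7.7
tool_pos: [0.4953, -0.0207, 0.15]
ee_rot: [3.141, 0.0, 0.066]
wrist_force: [-4.2, -0.6, 1.5]
width: 0.0004
finger_force: 1.7
```

>>> carry_out([
  [0.001,0,0,0,0,0],
  [0.002,0,0,0,0,0],
  [0.003,0,0,0,0,0],
  [0.004,0,0,0,0,0],
  [0.004,0,0,0,0,0],
])

```text
time: 8.2
tool_pos: [0.496, -0.0205, 0.1497]
ee_rot: [-3.141, 0.008, 0.066]
wrist_force: [-12.1, -0.5, 5.1]
width: 0.0003
finger_force: 5.9
```

The force jumped to 12 N and the fingers stopped moving, so the lever is on its stop. I'll back off and check.

>>> carry_out([
  [0,0,0,0,0,0],
  [0,0,0,0,0,0],
  [-0.01,0,0,0,0,0],
  [-0.04,0,0,0,0,0],
  [-0.07,0,-0.02,0,0,0],
])

```text
time: 8.7
tool_pos: [0.4284, -0.0248, 0.1675]
ee_rot: [-3.141, 0.003, 0.066]
wrist_force: [-0.7, -0.7, 1.0]
width: 0.0002
finger_force: 0.0
```

>>> carry_out([
  [-0.02,0,-0.04,0,0,0],
  [-0.04,0.03,-0.08,0,0,0],
  [-0.06,0.07,-0.1,0,0,0],
  [-0.08,0.11,-0.1,0,0,0],
  [-0.08,0.15,-0.1,0,0,0],
])

```text
time: 9.2
tool_pos: [0.3596, -0.1822, 0.2729]
ee_rot: [3.136, -0.007, 0.065]
wrist_force: [0.9, -0.3, -1.4]
width: 0.0001
finger_force: 0.0
```

Run:
```python
from bench import *
from h import *
import cv2
np.set_printoptions(precision=4,suppress=True)
s=snapshot("top");P=cloud(s);cv2.imwrite("pics/t3.png",cv2.resize(s["img"][130:330,130:390,::-1],None,fx=3,fy=3))
q=P[130:290,130:350].reshape(-1,3)
L=np.array([.998,.066]);x=(q[:,:2]-[.531,.0715])@L;y=(q[:,:2]-[.531,.0715])@[-.066,.998]
m=(q[:,2]>.2)&(q[:,2]<.216)&(x<.03)&(x>-.05)&(y<.185)&(y>-.02)
print(m.sum(),line(np.c_[x,y][m]))
m=(q[:,2]>.14)&(q[:,2]<.168)&(y<-.015)&(y>-.15)&(x<.02)&(x>-.15);l=line(np.c_[x,y][m]);print('clamp',m.sum(),l)
o=get_obs();print(o['tool_pos'],o['wrist_force'])
```

```text
503 (array([ 0.0018, -0.0132]), array([-0.0017,  0.1711]), np.float64(91.09870111788655))
clamp 309 (array([-0.0091, -0.109 ]), array([-0.0632, -0.0121]), np.float64(119.19654214454435))
[ 0.36   -0.1874  0.2709] [ 1.1376 -3.2696  0.293 ]
```

View pics/t3.png

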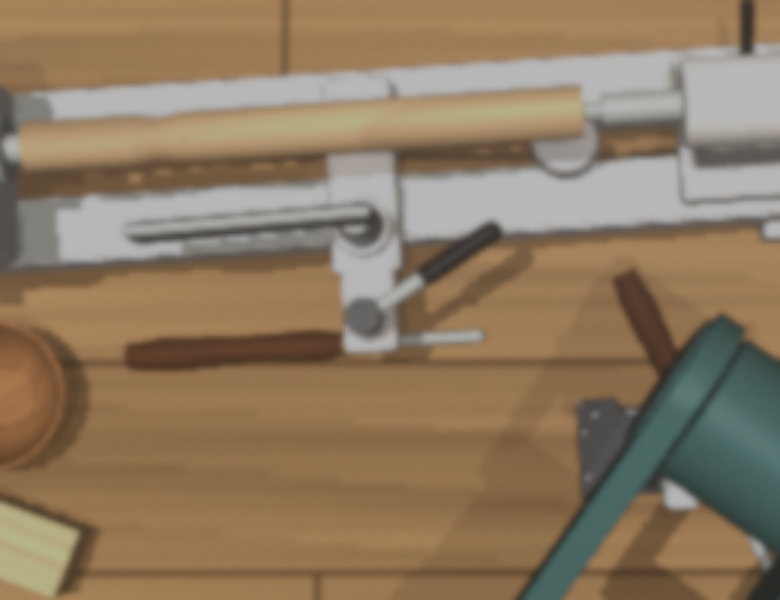

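The lever now points from its hub (365,317) to its tip (495,232), about 29-30° away from the robot, which is at the stop. The rest is still parallel, and the arm is clear of everything.

```bash
python3 -c "
from bench import *
print(close_job())"
```

```text
the job is handed in; nothing more can be done
None
```

The job is handed in: the tool rest measured about 0.02 rad from parallel to the blank, and the clamp lever is on its stop at about 1.03 rad (above the required 0.97); nothing loose was touched that I could see, and no pass or fail result was returned.

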